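# Set up the hull moulds and the stem on the strongback

### The arm

A 6-joint arm with a two-finger parallel gripper is mounted at the origin on a cart in front of the work surface, level with it; the furniture and walls round the work are solid. World frame = base frame: x ahead of the robot, y to its left, z up, the work surface at z = 0. Lengths are in m, angles in rad, forces in N, time in s.
With the tool pointing down it reaches from about 0.375 to 0.925 m from the base axis. Payload 5.7 kg.
Tool frame: the origin (TCP) lies on the centre line of the jaws, within the pads' length; the fingertips stand 25 mm ahead of it and the grasp point (between the pads) lies 6 mm ahead of it; z points along the fingers, y is the line along which they close (so a half turn about z gives the same grasp; the last joint's range is limited). The gripper opens to 85 mm and grips with 20 to 120 N. Pads are 22 mm wide; open, the fingers measure 114 mm over their backs; the gripper's body (76 mm by 85 mm) begins 54 mm behind the grasp point. The pads swing forward as they close: fully open they stand 13 mm farther back than shut.
Start: joints at [-1.405, 0.359, 1.51, -0, 1.272, -0.115], TCP at [0.166, -0.576, 0.256] pointing down, gripper open.
Joint ranges: [-2.97, 2.97], [-1.01, 2.36], [0.21, 2.38], [-0.96, 4.11], [0.2, 2.71], [-2.98, 2.98]. Speed limits (rad/s): [2.39, 2.39, 3.14, 3.14, 3.14, 3.14].

### API

Orientations are given as a 3x3 rotation matrix whose columns are the frame's x, y, z axes.
In Python, from rig import telemetry, snapshot, r, spotter gives the robot as it stands. The module is installed in compiled form; this text tells all that it offers.
- The arm moves only by the tool jog_arm, never from a script. Its argument "steps" is a list of rows, each an object with "offset": the shift along the tool's x, y, z in shares of 800 mm (1.0 is 800 mm), a list of three; "rot": the turn, a rotation vector about the tool's x, y, z in shares of 360 degrees (1.0 is 360 degrees), a list of three; "gripper": the finger opening in mm, from 0 to 85.4. In form: [{"offset": [dx, dy, dz], "rot": [rx, ry, rz], "gripper": gripper}, ...]. A call has 1 to 12 rows; each row is the pose to reach, as a shift and turn from the pose commanded when the call began, along the tool's axes at that moment; what a row does not reach only later rows make up. A row lasts 1/10 s, in which the tool goes at most 50 mm and 8.59 degrees, less where a joint would pass 70% of its speed; a pose out of reach is approached as far as the arm can. No shift or turn number may pass 1 either way. A call with a gripper value outside its range is refused whole. The fingers move at their own pace and stop on an object; "force" is the grip in N (left out, the last holds). Time passes only in rows, so rows that repeat a pose let the fingers close. It gives the time, the measured TCP pose, the force, the opening and the grip force at its end, in the units of the state.
- telemetry.sense(): the state, without advancing time (a new reading comes with each control period).
- snapshot(name): name is "side" or "top"; returns a dict with "color" (400x640x3 uint8, red, green, blue), "depth" (400x640 float32, m along the optical axis (not along the pixel's ray), 0 where there is no reading), "vfov" (degrees; the focal length in pixels is half the picture's height over the tangent of half this angle, whatever the lens; pixels are square), "cx", "cy" (the principal point, pixels), "k1" (the pictures are not rectified: a ray, as slopes to the right and down, at radius r is drawn at 1 + k1 r^2 times it, then the intrinsics apply), "origin" and "attitude" of the camera in the world. Camera axes: x right, y up, looking along -z (the intrinsics and any distortion apply to the point x, -y, -z); pixel columns grow to the right and rows downward; lengths in m; the calibration is good to about 2 mm. A picture is of the moment at which its call begins.
- r.close_job(): hands the job in; it is judged then, once.
Trained networks look in a picture, given as the dict that the camera call returned (one of the last four; its "shot" number tells which), for a name from the list of things; names that differ only in an ending like _2 or _b are one class to them, and where a whole thing is asked for, a point or a joint stands for the part that bears it (a point fixed in the world has none). Each returns a list of dicts, best first, with "p" (0 to 1); they miss things now and then, are a little off and sometimes report something else, mostly with a low value. They report only what shows in the picture. A call takes as long as a camera call.
- spotter.recognise(picture, thing): "location" ([x, y, z] in m, in the coordinates of the camera as it stood for that picture, good to about 4 mm: the middle of the surface that is visible of it).
The state is a dict: "time": time; "joint_pos": joint angles; "dq": joint speeds; "effort": joint torques, N m; "position": TCP position; "tool_rot": TCP orientation; "force": force on the tool from outside, world axes, zero at the start; "wrist_torque": the same for the moment, N m; "grip_width": finger opening in m; "finger_force": force on a finger pad.
Only numpy, scipy, OpenCV 4.12 (cv2) and the standard library are available. Lean on these libraries where they do the work, as an engineer would, in place of code of your own. Each camera call takes 0.05 s, during which the arm holds its last target. There are 200 camera calls.

### The job

Set up the boat's hull moulds: take the three U-shaped plywood moulds out of the grooved rack and stand them in the three mortises of the pale strongback so that the hull narrows towards the bow, the widest in the mortise farthest from the stem slot and the narrowest in the one next to it. Push the stem piece from the same rack down into the narrow slot between the two dark cheeks, its straight edge towards the moulds and its curved nose to the bow. Everything must end upright and fully home, and the pencil, sanding block and tape measure must stay where they lie.

Things in the scene. Friction and masses are not known exactly. Their poses are not given: they have to be found in the camera images.
- mould_wide: Widest hull mould: upright 12 mm plywood plate, 120 mm wide, 100 mm tall, both faces alike: an upside-down U, 12 mm wide and 9 mm deep keel notch at top centre, and below it a central tab 44 mm wide, 20 mm deep. Origin: centre of the tab's underside, 12 mm above the table when seated; x through the thickness, y along the width, z up. Pinch across the 12 mm, about 20 mm below the top.
- mould_mid: Middle hull mould: upright 12 mm plywood plate, 95 mm wide, 95 mm tall, both faces alike: an upside-down U, 12 mm wide and 9 mm deep keel notch at top centre, and below it a central tab 44 mm wide, 20 mm deep. Origin: centre of the tab's underside, 12 mm above the table when seated; x through the thickness, y along the width, z up. Pinch across the 12 mm, about 20 mm below the top.
- mould_narrow: Narrowest hull mould: upright 12 mm plywood plate, 70 mm wide, 90 mm tall, both faces alike: an upside-down U, 12 mm wide and 9 mm deep keel notch at top centre, and below it a central tab 44 mm wide, 20 mm deep. Origin: centre of the tab's underside, 12 mm above the table when seated; x through the thickness, y along the width, z up. Pinch across the 12 mm, about 20 mm below the top.
- stem: Stem piece: upright 12 mm plywood plate, 60 mm long, 90 mm tall; straight aft edge, front edge curving back to the top; on each side a dark cleat (11 mm thick, 32-42 mm up) that lands on a cheek. Origin: centre of the underside, 12 mm above the table when seated; x to the nose, y through the thickness, z up. Pinch across the 12 mm, 10 mm aft of the origin, 20 mm below the top.
- stem_nose (a point): Point on the front (curved) edge of the stem, 30 mm ahead of its origin and 10 mm up: shows which way the nose points.
- strongback: Target: fixed pale bearer 216x76x32 mm. Origin: centre of underside; x along it to the bow, z up. Three mortises, 15.5 mm along x, 53.5 along y, at x -85, -39, +7 mm, y 0; then the stem slot, 75.5 mm along x, 15.5 along y, at x +64, y 0, between two dark cheeks 24 mm apart, tops 44 mm above the table. All 20 mm deep (floor 12 mm above the table), mouths chamfered 5 mm.
- kerf_rack: Where the parts start: fixed darker offcut 200x60x32 mm with four grooves right across it, 16 mm wide, 20 mm deep, at x -69, -23, +23, +69 mm, one part in each, in any order. Origin: centre of underside; x along it, z up. The moulds' thickness lies along its x; the stem's nose points along its +y.
- pencil: Bystander: flat carpenter's pencil, 162 x 14 x 9 mm, lying between rack and strongback. Origin about its middle at the table, y along it.
- sanding_block: Bystander: cork sanding block, 66 x 110 x 32 mm, near the front of the blade. Origin: centre of its underside, y along it.
- tape_measure: Bystander: pocket tape measure, 33 x 94 x 63 mm, at the near edge of the table. Origin: centre of its underside, y along it.

How it is judged:
By the outcome, as a careful person would: the job done as asked, in the order asked, and still so for the second after the job is handed in, with the robot touching nothing.
It also fails if it takes over 102 s, if anything falls off the work surface, if the arm or the gripper's body presses on something with over 40 N, if the wrist force passes 120 N, or if a joint passes its speed limit or range.

## Working session

There is one attempt and no reset: what is moved stays moved. The work goes in short steps, Python scripts to look and compute and a tool call to move; the robot and the scene stay as the last step left them, time stands still between calls to the robot, and variables do not carry over. Pictures are saved under pics/ and viewed, at most 14 in all, crops included, and the job is handed in when it is done.

Besides the shell and the picture viewer there is one more tool, called by a JSON object that holds its "fn" and its "kwargs", one argument or row to a line. jog_arm: Moves the arm, as the interface text tells. Its arguments: {"type":"object","properties":{"steps":{"type":"array"},"force":{"type":"number"}},"required":["steps"]}

```bash
mkdir -p pics
cat > h.py <<'E'
from rig import telemetry, snapshot, r, spotter
import numpy as np, cv2
def save(p,n): cv2.imwrite('pics/'+n, p['color'][:,:,::-1])
def f(p): return 200/np.tan(np.radians(p['vfov'])/2)
def cloud(p):
    K=np.array([[f(p),0,p['cx']],[0,f(p),p['cy']],[0,0,1]])
    v,u=np.mgrid[:400,:640]
    s=cv2.undistortPointsIter(np.stack([u,v],-1).reshape(-1,1,2).astype(np.float64),K,np.array([p['k1'],0,0,0,0.]),None,None,(3,50,1e-9)).reshape(400,640,2)
    d=p['depth']
    c=np.stack([s[...,0]*d,-s[...,1]*d,-d],-1)
    w=c@np.array(p['attitude']).T+np.array(p['origin'])
    w[d==0]=np.nan
    return w
def world(p,l): return np.array(p['attitude'])@np.array(l)+np.array(p['origin'])
E
python3 - <<'E'
from h import *
np.set_printoptions(precision=4,suppress=True)
for n in('side','top'):
    p=snapshot(n); save(p,n+'0.png')
    print(n,p['origin'],p['attitude'],p['vfov'],p['k1'],p['cx'],p['cy'])
    for t in 'mould_wide mould_mid mould_narrow stem stem_nose strongback kerf_rack pencil sanding_block tape_measure'.split():
        print(t,[(round(o['p'],2),world(p,o['location']).round(4)) for o in spotter.recognise(p,t)[:3]])
s=telemetry.sense();print(s)
E
```

```text
side [ 0.4382 -0.9629  0.5623] [[ 0.9978  0.0303 -0.0585]
 [-0.065   0.5971 -0.7995]
 [ 0.0107  0.8016  0.5978]] 56.932641330527034 -0.05285575305621091 318.0200953500082 204.7705677177335
mould_wide [(0.93, array([ 0.5054, -0.148 ,  0.0744]))]
mould_mid [(0.57, array([ 0.5454, -0.1729,  0.0653]))]
mould_narrow [(0.58, array([ 0.5839, -0.1878,  0.0667])), (0.51, array([ 0.6272, -0.4994,  0.033 ]))]
stem [(0.66, array([ 0.6244, -0.2183,  0.0583]))]
stem_nose [(0.92, array([ 0.6269, -0.2151,  0.0603]))]
strongback [(0.57, array([ 0.4597, -0.3805,  0.0286]))]
kerf_rack []
pencil [(0.89, array([ 0.4924, -0.254 ,  0.013 ])), (0.69, array([ 0.5854, -0.1882,  0.068 ]))]
sanding_block [(0.66, array([ 0.6283, -0.499 ,  0.0324])), (0.33, array([ 0.5865, -0.1871,  0.0694]))]
tape_measure [(0.65, array([ 0.3923, -0.4995,  0.0492])), (0.56, array([ 0.4585, -0.3801,  0.0282]))]
top [ 0.3922 -0.2895  0.8979] [[-0.0002  0.9877 -0.1566]
 [-0.9997  0.0038  0.0254]
 [ 0.0256  0.1565  0.9873]] 54.22747412752426 -0.08871929249478272 316.88407799968337 196.68295290815794
mould_wide [(0.93, array([ 0.505 ,
[... 553 characters left out ...]
73, array([ 0.63  , -0.4865,  0.0349])), (0.31, array([ 0.5052, -0.1384,  0.104 ]))]
tape_measure [(0.72, array([ 0.3969, -0.4658,  0.06  ]))]
{'time': 1.1, 'joint_pos': array([-1.4051,  0.3588,  1.5104,  0.    ,  1.2725, -0.1151]), 'dq': array([ 0.0005, -0.0023,  0.0002, -0.0006, -0.0008,  0.0008]), 'effort': array([ -0.0006, -52.7612, -27.9057,  -0.0004,   0.002 ,   0.    ]), 'position': array([ 0.1663, -0.5765,  0.2563]), 'tool_rot': array([[ 0.9608,  0.2771,  0.    ],
       [ 0.2771, -0.9608,  0.    ],
       [ 0.    , -0.    , -1.    ]]), 'force': array([0.5931, 0.4561, 0.3027]), 'wrist_torque': array([ 0.025 ,  0.0144, -0.017 ]), 'finger_force': 0.0, 'grip_width': 0.08559019483260143}
```

View pics/top0.png

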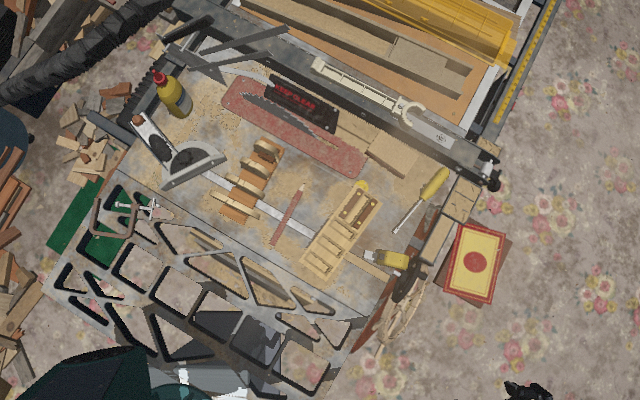

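View pics/side0.png

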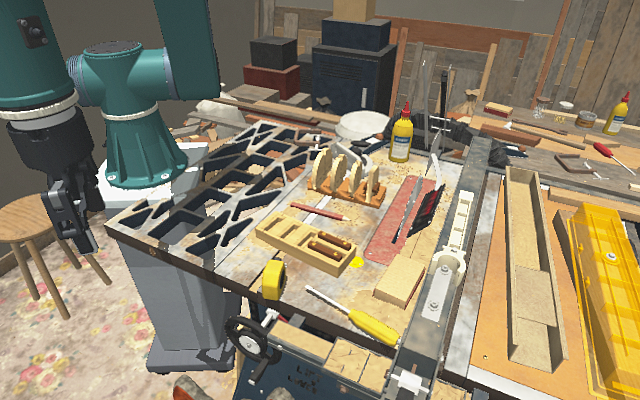

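```bash
cat > fit.py <<'E'
from h import *
from scipy.optimize import minimize
np.set_printoptions(precision=4,suppress=True)
def rectfit(w,mask,L,W):
    P=w[mask][:,:2]
    P=P.astype(np.float32)
    c,s,a=cv2.minAreaRect(P)
    return c,s,a,len(P)
for n in('top','side'):
    p=snapshot(n); w=cloud(p); np.save(n+'.npy',w)
    print(n,'table z',np.nanmedian(w[230:260,260:300,2]) if n=='top' else '')
    for nm,ctr,zr,rad in(('strong',(.455,-.37),(.024,.036),.13),('cheek',(.505,-.395),(.039,.052),.07),('rack',(.553,-.16),(.024,.036),.12)):
        m=(np.hypot(w[...,0]-ctr[0],w[...,1]-ctr[1])<rad)&(w[...,2]>zr[0])&(w[...,2]<zr[1])
        m=cv2.morphologyEx(m.astype(np.uint8),cv2.MORPH_OPEN,np.ones((2,2)))
        k,lab,st,_=cv2.connectedComponentsWithStats(m)
        mm=lab==1+np.argmax(st[1:,4])
        if nm!='strong':mm=m>0
        print(nm,rectfit(w,mm,0,0),np.nanmedian(w[mm][:,2]))
    t=(np.hypot(w[...,0]-.553,w[...,1]+.16)<.13)&(w[...,2]>.05)
    k,lab,st,_=cv2.connectedComponentsWithStats(t.astype(np.uint8))
    for i in range(1,k):
        if st[i,4]<25: continue
        P=w[lab==i]; mx=P[:,2].max(); Q=P
        print(i,len(P),'zmax',mx,rectfit(w,(lab==i),0,0)[:3],Q.mean(0))
p=snapshot('top')
c=p['color'][150:300,190:420,::-1]
cv2.imwrite('pics/crop1.png',cv2.resize(c,None,fx=3.4,fy=3.4,interpolation=cv2.INTER_CUBIC))
E
python3 fit.py
```

```text
top table z 0.0019265034007832638
strong ((0.45075133442878723, -0.369139701128006), (0.07801835983991623, 0.22324451804161072), 52.88374328613281, 2071) 0.03195334360667357
cheek ((0.5013567805290222, -0.40452322363853455), (0.050989191979169846, 0.07756902277469635), 53.091312408447266, 433) 0.04385133981980299
rack ((nan, nan), (0.0, 0.0), 0.0, 1232) 0.032442391956680305
1 335 zmax 0.10599251286016598 ((0.630780816078186, -0.1985047608613968), (0.05519950017333031, 0.034054871648550034), 57.0334358215332) [ 0.6242 -0.2013  0.0794]
2 129 zmax 0.06220609315923109 ((0.6032702922821045, -0.05900982767343521), (0.01010092906653881, 0.061127908527851105), 29.435455322265625) [ 0.6031 -0.0601  0.0578]
4 263 zmax 0.10546924574021221 ((0.5903992652893066, -0.17423206567764282), (0.06755988299846649, 0.01305292546749115), 61.18329620361328) [ 0.5868 -0.177   0.0863]
5 328 zmax 0.1108991068880043 ((0.5487698316574097, -0.15424689650535583), (0.09085740149021149, 0.013057941570878029), 61.96668243408203) [ 0.5454 -0.1574  0.0923]
6 382 zmax 0.11537770309710049 ((0.5070912837982178, -0.1343299
[... 492 characters left out ...]
7906341552734, 580) 0.031282331237390326
1 452 zmax 0.11291402335291517 ((0.5089307427406311, -0.13442495465278625), (0.11947125196456909, 0.013900963589549065), 62.87205505371094) [ 0.5065 -0.1464  0.0823]
2 302 zmax 0.102818757791874 ((0.5968027114868164, -0.12405667454004288), (0.1704961210489273, 0.03847181424498558), 84.10191345214844) [ 0.59   -0.1562  0.0734]
3 331 zmax 0.10797970589647693 ((0.5499356389045715, -0.15389442443847656), (0.09442464262247086, 0.013751868158578873), 63.43072509765625) [ 0.5465 -0.1657  0.0798]
4 279 zmax 0.10331741575088432 ((0.6297001838684082, -0.19819094240665436), (0.06052502617239952, 0.03361565247178078), 62.419857025146484) [ 0.6258 -0.2106  0.0743]
```

View pics/crop1.png

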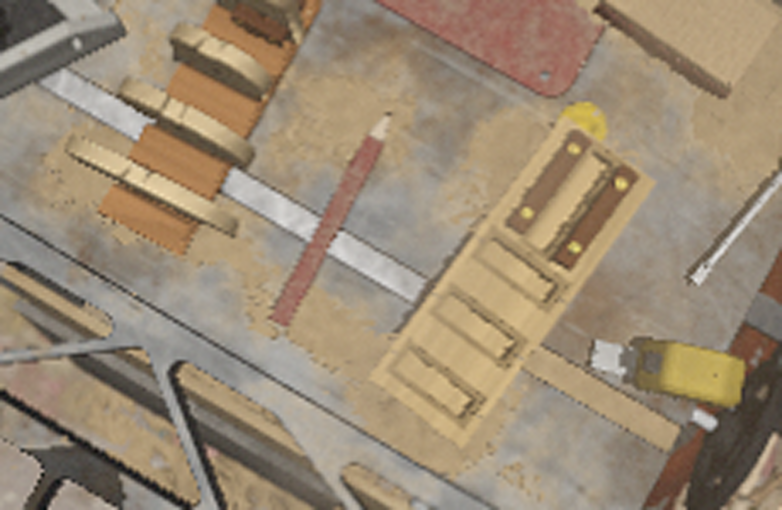

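```bash
cat > fit2.py <<'E'
from h import *
from scipy.optimize import differential_evolution as DE
np.set_printoptions(precision=4,suppress=True)
def box(x,y,cx,cy,hx,hy): return np.maximum(abs(x-cx)-hx,abs(y-cy)-hy)  # signed dist
def strong(x,y):
    d=box(x,y,0,0,.108,.038)
    for c in(-.085,-.039,.007): d=np.maximum(d,-box(x,y,c,0,.0095,.0285))
    return np.maximum(d,-box(x,y,.064,0,.0395,.0085))
def fit(w,model,c0,a0,rad,zlo=.027,zhi=.055):
    m=np.hypot(w[...,0]-c0[0],w[...,1]-c0[1])<rad
    P=w[m]; P=P[P[:,2]<zhi]; s=np.where(P[:,2]>zlo,1,-1)
    def cost(q):
        c,sn=np.cos(q[2]),np.sin(q[2]); dx,dy=P[:,0]-q[0],P[:,1]-q[1]
        d=model(c*dx+sn*dy,-sn*dx+c*dy)
        return (s*np.tanh(d/.0015)).mean()
    R=DE(cost,[(c0[0]-.015,c0[0]+.015),(c0[1]-.015,c0[1]+.015),(a0-.08,a0+.08)],seed=1,popsize=10,tol=1e-6,maxiter=80)
    return R.x,R.fun
if __name__=='__main__':
    for n in('top','side'):
        w=np.load(n+'.npy')
        x,c=fit(w,strong,(.452,-.370),-.65,.14); print(n,'strong',x[:2],np.degrees(x[2]),c)
        # parts: bands near the top, in rack frame
        a=np.radians(-25.6); ex=np.array([np.cos(a),np.sin(a)]); ey=np.array([-ex[1],ex[0]])
        o=np.array([.5696,-.1643])
        L=w[np.hypot(w[...,0]-o[0],w[...,1]-o[1])<.13]; 
        X=(L[:,:2]-o)@ex; Y=(L[:,:2]-o)@ey
        for i,(g,h) in enumerate(zip((-.069,-.023,.023,.069),(.112,.107,.102,.102))):
            b=(abs(X-g)<.016)&(abs(Y)<.07)&(L[:,2]>h-.012)&(L[:,2]<h+.008)
            if b.sum()<5: print(i,'few',b.sum()); continue
            A=np.polyfit(Y[b],X[b],1)
            print(i,b.sum(),'X',X[b].min(),X[b].mean(),X[b].max(),'Y',Y[b].min(),Y[b].max(),'slope deg',np.degrees(A[0]))
        b=(abs(X-.069)<.014)&(L[:,2]>.045)
        for lo in np.arange(-.04,.04,.01):
            q=b&(Y>=lo)&(Y<lo+.01)
            if q.any(): print('stem Y',round(lo,3),'zmax',L[q,2].max(),'X',X[q&(L[:,2]>.065)].mean())
E
python3 fit2.py
```

```text
top strong [ 0.4516 -0.3644] -36.74352427731757 -0.9287207316457248
0 243 X -0.07526289897843752 -0.06925777154339885 -0.0631737834995156 Y -0.041025773063005436 0.0454920909867232 slope deg 0.5623200710083721
1 194 X -0.02986070521142455 -0.02340847595209067 -0.016594535988452622 Y -0.032900269950317466 0.0352915704727098 slope deg 1.7858345347925828
2 147 X 0.016128377203522597 0.022732967487077572 0.029822083112578654 Y -0.026663699521552734 0.02613714155949984 slope deg 2.459437143882405
3 143 X 0.06174411473707981 0.0686316495302431 0.07635014125229359 Y -0.03139264747706855 0.01636621463134144 slope deg 3.669881943647426
stem Y -0.04 zmax 0.1046540864152199 X 0.06752564834119289
stem Y -0.03 zmax 0.10568099229473527 X 0.06620444282017256
stem Y -0.02 zmax 0.10446190420474277 X 0.06710586052912518
stem Y -0.01 zmax 0.10599251286016598 X 0.06795333604626821
stem Y 0.0 zmax 0.10372014759026471 X 0.06787239000230506
stem Y 0.01 zmax 0.09892310608775756 X 0.06844091595861636
stem Y 0.02 zmax 0.08303447711531675 X 0.06710638410396995
side strong [ 0.4525 -0.3614] -37.2588917546732 -0
[... 297 characters left out ...]
7205254
2 68 X 0.015023449278173527 0.022530627379578783 0.028141787226400403 Y -0.027959724676064755 0.01746352938773879 slope deg 4.511428122735248
3 76 X 0.06074792709146616 0.0690081261379557 0.0750750726013 Y -0.033362031817952206 0.014798323223032076 slope deg 7.082378544320275
stem Y -0.04 zmax 0.10291158830267477 X 0.06702821415450276
stem Y -0.03 zmax 0.10331741575088432 X 0.06925821583473336
stem Y -0.02 zmax 0.10290441903879227 X 0.07123845467756217
stem Y -0.01 zmax 0.10285153826654692 X 0.07225672797517159
stem Y 0.0 zmax 0.10169452730550133 X 0.07267899146669951
stem Y 0.01 zmax 0.09120748419151753 X 0.07501026034659913
stem Y 0.02 zmax 0.07157456869341139 X 0.07538842370012509
```

```bash
cat >> h.py <<'E'
from scipy.spatial.transform import Rotation as Rn
def go(x,y,z,yawdeg,s=None):
    "target TCP with tool pointing down, tool y axis at yawdeg in the world"
    s=s or telemetry.sense(); R=np.array(s['tool_rot']); a=np.radians(yawdeg)
    T=np.array([[-np.sin(a),np.cos(a),0],[np.cos(a),np.sin(a),0],[0,0,-1]]); 
    off=R.T@(np.array([x,y,z])-s['position'])*1000
    print('pos',np.round(s['position'],4),'off',off.round(1),'rot',Rn.from_matrix(R.T@T).as_rotvec().round(3),'t',round(s['time'],2),'F',np.round(s['force'],1),'w',s['grip_width'])
a=np.radians(-25.6); EX=np.array([np.cos(a),np.sin(a)]); EY=np.array([-EX[1],EX[0]]); O=np.array([.5696,-.1643])
b=np.radians(-37.0); SX=np.array([np.cos(b),np.sin(b)]); SY=np.array([-SX[1],SX[0]]); SO=np.array([.452,-.363])
E
sed -i 's/\[\[-np.sin(a),np.cos(a),0\],\[np.cos(a),np.sin(a),0\]/[[-np.sin(a),np.cos(a),0],[np.cos(a),np.sin(a),0]/' h.py
python3 -c "
from h import *
q=O-.069*EX+.001*EY;print(q);go(*q,.200,-26.5)"
```

```text
[ 0.50780564 -0.13358425]
pos [ 0.1663 -0.5765  0.2563] off [ 450.9 -330.9   56.3] rot [-0.    -0.    -0.827] t 1.25 F [-0.2  0.   0.4] w 0.08580241491957659
```

Units first: shifts go in shares of 800 mm and turns go in shares of 360 degrees. So 451 mm / 800 = 0.5638, -331 mm / 800 = -0.4138, -0.827 rad / 6.2832 = -0.1316.

{"fn": "jog_arm", "kwargs": {
  "steps": [
    {"offset": [0.5638, -0.4138, 0.07], "rot": [0, 0, -0.1316], "gripper": 34},
    {"offset": [0.5638, -0.4138, 0.07], "rot": [0, 0, -0.1316], "gripper": 34},
    {"offset": [0.5638, -0.4138, 0.07], "rot": [0, 0, -0.1316], "gripper": 34},
    {"offset": [0.5638, -0.4138, 0.07], "rot": [0, 0, -0.1316], "gripper": 34},
    {"offset": [0.5638, -0.4138, 0.07], "rot": [0, 0, -0.1316], "gripper": 34},
    {"offset": [0.5638, -0.4138, 0.07], "rot": [0, 0, -0.1316], "gripper": 34},
    {"offset": [0.5638, -0.4138, 0.07], "rot": [0, 0, -0.1316], "gripper": 34},
    {"offset": [0.5638, -0.4138, 0.07], "rot": [0, 0, -0.1316], "gripper": 34},
    {"offset": [0.5638, -0.4138, 0.07], "rot": [0, 0, -0.1316], "gripper": 34},
    {"offset": [0.5638, -0.4138, 0.07], "rot": [0, 0, -0.1316], "gripper": 34},
    {"offset": [0.5638, -0.4138, 0.07], "rot": [0, 0, -0.1316], "gripper": 34},
    {"offset": [0.5638, -0.4138, 0.07], "rot": [0, 0, -0.1316], "gripper": 34}
  ],
  "force": 40
}}

```text
time: 2.45
position: [0.5102, -0.1297, 0.2001]
tool_rot: [[0.443, 0.896, 0.001], [0.896, -0.443, 0.001], [0.002, 0.001, -1.0]]
force: [-0.5, -0.3, -0.5]
grip_width: 0.0342
finger_force: 0.0
```

```bash
python3 -c "
from h import *
q=O-.069*EX+.001*EY
go(*q,.098,-26.5)"
```

```text
pos [ 0.5102 -0.1297  0.2001] off [ -4.7  -0.5 102.1] rot [ 0.001 -0.002  0.003] t 2.45 F [-0.5 -0.3 -0.5] w 0.03418910370118366
```

{"fn": "jog_arm", "kwargs": {
  "steps": [
    {"offset": [0, 0, 0], "rot": [0, 0, 0], "gripper": 34},
    {"offset": [0, 0, 0], "rot": [0, 0, 0], "gripper": 34}
  ]
}}

```text
time: 2.65
position: [0.5074, -0.134, 0.2003]
tool_rot: [[0.446, 0.895, -0.001], [0.895, -0.446, -0.0], [-0.001, -0.0, -1.0]]
force: [-0.5, -0.4, 0.1]
grip_width: 0.0339
finger_force: 0.0
```

```bash
python3 -c "
from h import *
q=O-.069*EX+.001*EY
go(*q,.098,-26.5)"
```

```text
pos [ 0.5074 -0.134   0.2003] off [  0.6   0.3 102.3] rot [-0.     0.001  0.   ] t 2.65 F [-0.5 -0.4  0.1] w 0.03390179059246795
```

Good: commanded pose holds. Descend and close.

In the tool's units: 102 mm / 800 = 0.1275, 90 mm / 800 = 0.1125.

{"fn": "jog_arm", "kwargs": {
  "steps": [
    {"offset": [0, 0, 0.05], "rot": [0, 0, 0], "gripper": 34},
    {"offset": [0, 0, 0.0875], "rot": [0, 0, 0], "gripper": 34},
    {"offset": [0, 0, 0.1125], "rot": [0, 0, 0], "gripper": 34},
    {"offset": [0, 0, 0.1275], "rot": [0, 0, 0], "gripper": 34},
    {"offset": [0, 0, 0.1275], "rot": [0, 0, 0], "gripper": 34},
    {"offset": [0, 0, 0.1275], "rot": [0, 0, 0], "gripper": 22},
    {"offset": [0, 0, 0.1275], "rot": [0, 0, 0], "gripper": 14},
    {"offset": [0, 0, 0.1275], "rot": [0, 0, 0], "gripper": 8},
    {"offset": [0, 0, 0.1275], "rot": [0, 0, 0], "gripper": 8},
    {"offset": [0, 0, 0.1275], "rot": [0, 0, 0], "gripper": 8},
    {"offset": [0, 0, 0.1275], "rot": [0, 0, 0], "gripper": 8}
  ],
  "force": 40
}}

```text
time: 3.75
position: [0.5087, -0.134, 0.0995]
tool_rot: [[0.446, 0.895, 0.002], [0.895, -0.446, -0.001], [-0.0, 0.002, -1.0]]
force: [-1.5, -2.7, 7.1]
grip_width: 0.0116
finger_force: 44.1
```

In the tool's units: -100 mm / 800 = -0.125, -70 mm / 800 = -0.0875.

{"fn": "jog_arm", "kwargs": {
  "steps": [
    {"offset": [0, 0, -0.0188], "rot": [0, 0, 0], "gripper": 8},
    {"offset": [0, 0, -0.0438], "rot": [0, 0, 0], "gripper": 8},
    {"offset": [0, 0, -0.0875], "rot": [0, 0, 0], "gripper": 8},
    {"offset": [0, 0, -0.125], "rot": [0, 0, 0], "gripper": 8},
    {"offset": [0, 0, -0.125], "rot": [0, 0, 0], "gripper": 8},
    {"offset": [0, 0, -0.125], "rot": [0, 0, 0], "gripper": 8}
  ],
  "force": 40
}}

```text
time: 4.35
position: [0.5082, -0.1334, 0.1989]
tool_rot: [[0.446, 0.895, 0.002], [0.895, -0.446, -0.0], [0.0, 0.002, -1.0]]
force: [1.3, 0.6, -1.9]
grip_width: 0.0111
finger_force: 43.2
```

```bash
python3 -c "
from h import *
q=SO-.085*SX
print(q);go(*q,.16,-37)"
```

```text
[ 0.38411598 -0.31184572]
pos [ 0.5082 -0.1334  0.1989] off [-215.1  -31.4   38.8] rot [ 0.002 -0.     0.183] t 4.35 F [ 1.3  0.6 -1.9] w 0.01111673081627645
```

In the tool's units: -215 mm / 800 = -0.2688, -205 mm / 800 = -0.2563, 0.183 rad / 6.2832 = 0.0291.

{"fn": "jog_arm", "kwargs": {
  "steps": [
    {"offset": [-0.025, -0.0038, 0], "rot": [0, 0, 0.0048], "gripper": 8},
    {"offset": [-0.075, -0.0113, 0], "rot": [0, 0, 0.0111], "gripper": 8},
    {"offset": [-0.125, -0.0188, 0.0063], "rot": [0, 0, 0.0175], "gripper": 8},
    {"offset": [-0.175, -0.0263, 0.0188], "rot": [0, 0, 0.0239], "gripper": 8},
    {"offset": [-0.225, -0.0338, 0.0313], "rot": [0, 0, 0.0291], "gripper": 8},
    {"offset": [-0.2563, -0.0375, 0.0438], "rot": [0, 0, 0.0291], "gripper": 8},
    {"offset": [-0.2688, -0.0388, 0.0488], "rot": [0, 0, 0.0291], "gripper": 8},
    {"offset": [-0.2688, -0.0388, 0.0488], "rot": [0, 0, 0.0291], "gripper": 8},
    {"offset": [-0.2688, -0.0388, 0.0488], "rot": [0, 0, 0.0291], "gripper": 8},
    {"offset": [-0.2688, -0.0388, 0.0488], "rot": [0, 0, 0.0291], "gripper": 8}
  ],
  "force": 40
}}

```text
time: 5.35
position: [0.3847, -0.3109, 0.1594]
tool_rot: [[0.601, 0.799, 0.0], [0.799, -0.601, 0.001], [0.001, -0.0, -1.0]]
force: [0.5, 0.2, -0.8]
grip_width: 0.0113
finger_force: 43.1
```

```bash
cat > chk.py <<'E'
from h import *
np.set_printoptions(precision=4,suppress=True)
go(*(SO-.085*SX),.16,-37)
from fit2 import *
for n in('top','side'):
    p=snapshot(n); save(p,n+'1.png'); w=cloud(p)
    print(n,[(round(o['p'],2),world(p,o['location'])) for o in spotter.recognise(p,'mould_wide')[:2]])
    L=w[np.hypot(w[...,0]-.384,w[...,1]+.312)<.09]; d=L[:,:2]-(SO-.085*SX); X=d@SX;Y=d@SY
    # lower legs: outside gripper reach (|Y|>.03)
    for nm,b in(('all',(L[:,2]>.085)&(L[:,2]<.18)&(abs(X)<.012)),):
        print(n,b.sum(),'X',X[b].min(),np.median(X[b]),X[b].max(),'Y',Y[b].min(),Y[b].max(),'z',L[b,2].min())
    for s in(-1,1):
        b=(L[:,2]>.085)&(L[:,2]<.18)&(abs(X)<.015)&(Y*s>.028)
        if b.sum(): print(' leg',s,b.sum(),X[b].min(),X[b].mean(),X[b].max())
E
python3 chk.py
```

```text
pos [ 0.3847 -0.3109  0.1594] off [-1.1  0.  -0.6] rot [-0.    -0.001  0.001] t 5.35 F [ 0.5  0.2 -0.8] w 0.011311799409651676
top []Traceback (most recent call last):
  File "chk.py", line 11, in <module>
    print(n,b.sum(),'X',X[b].min(),np.median(X[b]),X[b].max(),'Y',Y[b].min(),Y[b].max(),'z',L[b,2].min())
                        ~~~~~~~~^^
    return umr_minimum(a, axis, None, out, keepdims, initial, where)
ValueError: zero-size array to reduction operation minimum which has no identity
```

Top is blocked by the arm; use the side camera.

```bash
sed -i "s/('top','side')/('side',)/" chk.py; python3 chk.py; python3 -c "
import cv2;c=cv2.imread('pics/side1.png')[140:320,180:420];cv2.imwrite('pics/c2.png',cv2.resize(c,None,fx=3,fy=3,interpolation=cv2.INTER_CUBIC))"
```

```text
pos [ 0.3848 -0.3111  0.1596] off [-1.  -0.1 -0.4] rot [ 0.    -0.     0.001] t 5.45 F [ 0.1  0.4 -1.2] w 0.011360556775246772
side [(0.97, array([ 0.377 , -0.3261,  0.1242]))]
side 1121 X -0.011832504157131631 0.006680655172149482 0.01194083233515536 Y -0.05732150657242961 0.06155980236229286 z 0.08533495626892962
 leg -1 391 -0.005009509805275744 0.004413011155226597 0.00917213293017086
 leg 1 208 0.004926481331043722 0.006963680005834143 0.008982551452995039
```

View pics/c2.png

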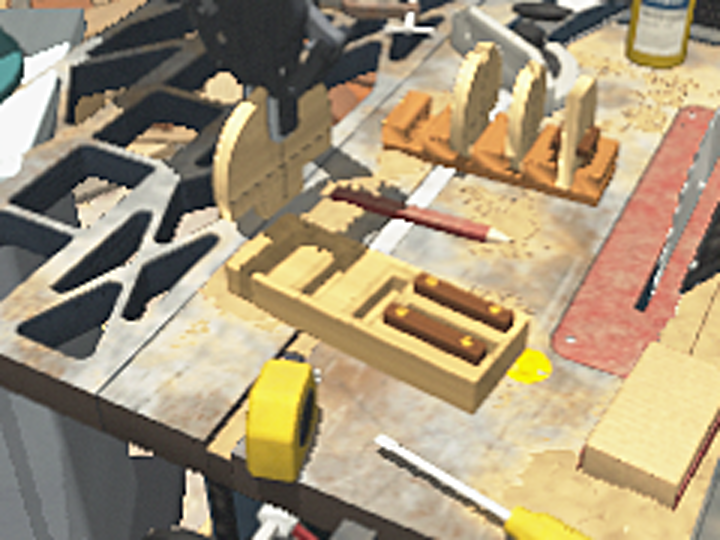

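In the tool's units: 61 mm / 800 = 0.0763, 60 mm / 800 = 0.075.

{"fn": "jog_arm", "kwargs": {
  "steps": [
    {"offset": [0, 0, 0.0188], "rot": [0, 0, 0], "gripper": 8},
    {"offset": [0, 0, 0.0375], "rot": [0, 0, 0], "gripper": 8},
    {"offset": [0, 0, 0.0475], "rot": [0, 0, 0], "gripper": 8},
    {"offset": [0, 0, 0.0538], "rot": [0, 0, 0], "gripper": 8},
    {"offset": [0, 0, 0.06], "rot": [0, 0, 0], "gripper": 8},
    {"offset": [0, 0, 0.0663], "rot": [0, 0, 0], "gripper": 8},
    {"offset": [0, 0, 0.0725], "rot": [0, 0, 0], "gripper": 8},
    {"offset": [0, 0, 0.075], "rot": [0, 0, 0], "gripper": 8},
    {"offset": [0, 0, 0.0763], "rot": [0, 0, 0], "gripper": 8},
    {"offset": [0, 0, 0.0763], "rot": [0, 0, 0], "gripper": 8}
  ],
  "force": 40
}}

```text
time: 6.55
position: [0.3841, -0.3121, 0.0994]
tool_rot: [[0.602, 0.798, 0.0], [0.798, -0.602, -0.0], [-0.0, 0.0, -1.0]]
force: [-3.1, 2.3, 12.9]
grip_width: 0.0117
finger_force: 45.1
```

In the tool's units: -100 mm / 800 = -0.125, -80 mm / 800 = -0.1.

{"fn": "jog_arm", "kwargs": {
  "steps": [
    {"offset": [0, 0, 0], "rot": [0, 0, 0], "gripper": 16},
    {"offset": [0, 0, 0], "rot": [0, 0, 0], "gripper": 26},
    {"offset": [0, 0, 0], "rot": [0, 0, 0], "gripper": 34},
    {"offset": [0, 0, 0], "rot": [0, 0, 0], "gripper": 34},
    {"offset": [0, 0, -0.0188], "rot": [0, 0, 0], "gripper": 34},
    {"offset": [0, 0, -0.05], "rot": [0, 0, 0], "gripper": 34},
    {"offset": [0, 0, -0.1], "rot": [0, 0, 0], "gripper": 34},
    {"offset": [0, 0, -0.125], "rot": [0, 0, 0], "gripper": 34},
    {"offset": [0, 0, -0.125], "rot": [0, 0, 0], "gripper": 34}
  ],
  "force": 40
}}

```text
time: 7.45
position: [0.3857, -0.3136, 0.2012]
tool_rot: [[0.602, 0.799, 0.004], [0.799, -0.602, -0.004], [-0.001, 0.006, -1.0]]
force: [-0.3, -0.3, -0.1]
grip_width: 0.0338
finger_force: 0.0
```

```bash
cat > st.py <<'E'
from h import *
import sys
from scipy.spatial import cKDTree
np.set_printoptions(precision=4,suppress=True)
# report placed parts in strongback frame, per camera
p=snapshot('side'); w=cloud(p)
L=w[np.isfinite(w).all(-1)]; d=L[:,:2]-SO; X=d@SX; Y=d@SY
for c,h,hw in((-.085,.112,.06),(-.039,.107,.0475),(.007,.102,.035)):
    b=(abs(X-c)<.02)&(abs(Y)<hw+.01)&(L[:,2]>.05)&(L[:,2]<h+.015)
    if b.sum()<60: continue
    A=np.linalg.lstsq(np.c_[np.ones(b.sum()),Y[b],L[b,2]-.05],X[b]-c,rcond=None)[0]
    print(c,b.sum(),'ztop',np.percentile(L[b,2],98),'Y',Y[b].min(),Y[b].max(),'face X,slopes',A,'(face X ideal +.006)')
save(p,sys.argv[1])
E
python3 st.py side2.png; python3 -c "
from h import *
q=O-.023*EX+.001*EY
print(q);go(*q,.2,-27)"
```

```text
-0.085 906 ztop 0.11151447042919069 Y -0.058570798992607934 0.06125574928256359 face X,slopes [ 0.0075  0.0291 -0.0557] (face X ideal +.006)
[ 0.54928994 -0.1534602 ]
pos [ 0.3848 -0.3127  0.1994] off [226.2  35.5  -0.5] rot [ 0.003  0.001 -0.175] t 7.5 F [-0.1  0.1 -1.1] w 0.03369867616810436
```

In the tool's units: 226 mm / 800 = 0.2825, 215 mm / 800 = 0.2688, -0.175 rad / 6.2832 = -0.0279.

{"fn": "jog_arm", "kwargs": {
  "steps": [
    {"offset": [0.0563, 0.0088, 0], "rot": [0, 0, -0.0095], "gripper": 34},
    {"offset": [0.1125, 0.0175, 0], "rot": [0, 0, -0.0191], "gripper": 34},
    {"offset": [0.1688, 0.0263, 0], "rot": [0, 0, -0.0279], "gripper": 34},
    {"offset": [0.225, 0.035, 0], "rot": [0, 0, -0.0279], "gripper": 34},
    {"offset": [0.2688, 0.0425, 0], "rot": [0, 0, -0.0279], "gripper": 34},
    {"offset": [0.2825, 0.045, 0], "rot": [0, 0, -0.0279], "gripper": 34},
    {"offset": [0.2825, 0.045, 0], "rot": [0, 0, -0.0279], "gripper": 34},
    {"offset": [0.2825, 0.045, 0], "rot": [0, 0, -0.0279], "gripper": 34}
  ]
}}

```text
time: 8.3
position: [0.5475, -0.1535, 0.1971]
tool_rot: [[0.454, 0.891, -0.003], [0.891, -0.454, 0.0], [-0.001, -0.003, -1.0]]
force: [-1.3, 0.2, -0.4]
grip_width: 0.0342
finger_force: 0.0
```

```bash
python3 -c "
from h import *
q=O-.023*EX+.001*EY
go(*q,.093,-27)"
```

```text
pos [ 0.5475 -0.1535  0.1971] off [  0.9   1.9 104.1] rot [-0.003  0.001  0.   ] t 8.3 F [-1.3  0.2 -0.4] w 0.03422075410836277
```

In the tool's units: 105 mm / 800 = 0.1313, 92 mm / 800 = 0.115.

{"fn": "jog_arm", "kwargs": {
  "steps": [
    {"offset": [0, 0.0013, 0.0438], "rot": [0, 0, 0], "gripper": 34},
    {"offset": [0, 0.0013, 0.0875], "rot": [0, 0, 0], "gripper": 34},
    {"offset": [0, 0.0013, 0.115], "rot": [0, 0, 0], "gripper": 34},
    {"offset": [0, 0.0013, 0.1313], "rot": [0, 0, 0], "gripper": 34},
    {"offset": [0, 0.0013, 0.1313], "rot": [0, 0, 0], "gripper": 34},
    {"offset": [0, 0.0013, 0.1313], "rot": [0, 0, 0], "gripper": 22},
    {"offset": [0, 0.0013, 0.1313], "rot": [0, 0, 0], "gripper": 14},
    {"offset": [0, 0.0013, 0.1313], "rot": [0, 0, 0], "gripper": 8},
    {"offset": [0, 0.0013, 0.1313], "rot": [0, 0, 0], "gripper": 8},
    {"offset": [0, 0.0013, 0.1313], "rot": [0, 0, 0], "gripper": 8},
    {"offset": [0, 0.0013, 0.1313], "rot": [0, 0, 0], "gripper": 8}
  ],
  "force": 40
}}

```text
time: 9.4
position: [0.5506, -0.1542, 0.0946]
tool_rot: [[0.453, 0.891, 0.002], [0.891, -0.453, -0.001], [-0.0, 0.002, -1.0]]
force: [-1.4, -0.9, 6.2]
grip_width: 0.0114
finger_force: 44.4
```

In the tool's units: -100 mm / 800 = -0.125, -70 mm / 800 = -0.0875.

{"fn": "jog_arm", "kwargs": {
  "steps": [
    {"offset": [0, 0, -0.0188], "rot": [0, 0, 0], "gripper": 8},
    {"offset": [0, 0, -0.0438], "rot": [0, 0, 0], "gripper": 8},
    {"offset": [0, 0, -0.0875], "rot": [0, 0, 0], "gripper": 8},
    {"offset": [0, 0, -0.125], "rot": [0, 0, 0], "gripper": 8},
    {"offset": [0, 0, -0.125], "rot": [0, 0, 0], "gripper": 8},
    {"offset": [0, 0, -0.125], "rot": [0, 0, 0], "gripper": 8}
  ],
  "force": 40
}}

```text
time: 10.0
position: [0.5501, -0.1536, 0.194]
tool_rot: [[0.454, 0.891, 0.002], [0.891, -0.454, -0.0], [0.0, 0.002, -1.0]]
force: [0.3, 0.9, -2.5]
grip_width: 0.0113
finger_force: 43.3
```

```bash
python3 -c "
from h import *
q=SO-.039*SX
go(*q,.155,-37)"
```

```text
pos [ 0.5501 -0.1536  0.194 ] off [-224.4  -30.9   38.9] rot [ 0.002 -0.001  0.175] t 10.0 F [ 0.3  0.9 -2.5] w 0.011250060416526557
```

In the tool's units: -224 mm / 800 = -0.28, -214 mm / 800 = -0.2675, 0.175 rad / 6.2832 = 0.0279.

{"fn": "jog_arm", "kwargs": {
  "steps": [
    {"offset": [-0.025, -0.0038, 0], "rot": [0, 0, 0.0048], "gripper": 8},
    {"offset": [-0.075, -0.0113, 0], "rot": [0, 0, 0.0111], "gripper": 8},
    {"offset": [-0.125, -0.0188, 0.0063], "rot": [0, 0, 0.0175], "gripper": 8},
    {"offset": [-0.1813, -0.0263, 0.0125], "rot": [0, 0, 0.0239], "gripper": 8},
    {"offset": [-0.2338, -0.0338, 0.025], "rot": [0, 0, 0.0279], "gripper": 8},
    {"offset": [-0.2675, -0.0375, 0.04], "rot": [0, 0, 0.0279], "gripper": 8},
    {"offset": [-0.28, -0.0388, 0.0488], "rot": [0, 0, 0.0279], "gripper": 8},
    {"offset": [-0.28, -0.0388, 0.0488], "rot": [0, 0, 0.0279], "gripper": 8},
    {"offset": [-0.28, -0.0388, 0.0488], "rot": [0, 0, 0.0279], "gripper": 8},
    {"offset": [-0.28, -0.0388, 0.0488], "rot": [0, 0, 0.0279], "gripper": 8}
  ]
}}

```text
time: 11.0
position: [0.4213, -0.3381, 0.1544]
tool_rot: [[0.601, 0.799, 0.0], [0.799, -0.601, 0.001], [0.001, -0.0, -1.0]]
force: [0.3, 0.4, -1.0]
grip_width: 0.0116
finger_force: 43.3
```

```bash
python3 -c "
from h import *
q=SO-.039*SX
go(*q,.0935,-37)"
```

```text
pos [ 0.4213 -0.3381  0.1544] off [-1.5  0.5 60.9] rot [-0.    -0.001  0.001] t 11.0 F [ 0.3  0.4 -1. ] w 0.011571140972490714
```

In the tool's units: 61 mm / 800 = 0.0763, 60 mm / 800 = 0.075.

{"fn": "jog_arm", "kwargs": {
  "steps": [
    {"offset": [-0.0013, 0, 0.0188], "rot": [0, 0, 0], "gripper": 8},
    {"offset": [-0.0013, 0, 0.0375], "rot": [0, 0, 0], "gripper": 8},
    {"offset": [-0.0013, 0, 0.0475], "rot": [0, 0, 0], "gripper": 8},
    {"offset": [-0.0013, 0, 0.0538], "rot": [0, 0, 0], "gripper": 8},
    {"offset": [-0.0013, 0, 0.06], "rot": [0, 0, 0], "gripper": 8},
    {"offset": [-0.0013, 0, 0.0663], "rot": [0, 0, 0], "gripper": 8},
    {"offset": [-0.0013, 0, 0.0725], "rot": [0, 0, 0], "gripper": 8},
    {"offset": [-0.0013, 0, 0.075], "rot": [0, 0, 0], "gripper": 8},
    {"offset": [-0.0013, 0, 0.0763], "rot": [0, 0, 0], "gripper": 8},
    {"offset": [-0.0013, 0, 0.0763], "rot": [0, 0, 0], "gripper": 8}
  ]
}}

```text
time: 12.0
position: [0.4199, -0.34, 0.0946]
tool_rot: [[0.602, 0.798, 0.0], [0.798, -0.602, -0.0], [0.0, 0.0, -1.0]]
force: [-3.1, 2.1, 13.3]
grip_width: 0.0114
finger_force: 45.2
```

Seated at the same height as in the rack; release.

In the tool's units: -105 mm / 800 = -0.1313, -80 mm / 800 = -0.1.

{"fn": "jog_arm", "kwargs": {
  "steps": [
    {"offset": [0, 0, 0], "rot": [0, 0, 0], "gripper": 16},
    {"offset": [0, 0, 0], "rot": [0, 0, 0], "gripper": 26},
    {"offset": [0, 0, 0], "rot": [0, 0, 0], "gripper": 34},
    {"offset": [0, 0, 0], "rot": [0, 0, 0], "gripper": 34},
    {"offset": [0, 0, -0.0188], "rot": [0, 0, 0], "gripper": 34},
    {"offset": [0, 0, -0.05], "rot": [0, 0, 0], "gripper": 34},
    {"offset": [0, 0, -0.1], "rot": [0, 0, 0], "gripper": 34},
    {"offset": [0, 0, -0.1313], "rot": [0, 0, 0], "gripper": 34},
    {"offset": [0, 0, -0.1313], "rot": [0, 0, 0], "gripper": 34},
    {"offset": [0, 0, -0.1313], "rot": [0, 0, 0], "gripper": 34}
  ]
}}

```text
time: 13.0
position: [0.42, -0.3401, 0.1985]
tool_rot: [[0.602, 0.799, 0.001], [0.799, -0.602, -0.001], [-0.0, 0.001, -1.0]]
force: [0.0, 0.7, 0.7]
grip_width: 0.034
finger_force: 0.0
```

```bash
python3 st.py side3.png; python3 -c "
from h import *
q=O+.023*EX+.000*EY
print(q);go(*q,.2,-28)"
```

```text
-0.085 834 ztop 0.11167951951218065 Y -0.05822601994769465 0.06023335903545898 face X,slopes [ 0.0078  0.0377 -0.0644] (face X ideal +.006)
-0.039 669 ztop 0.10623739377472079 Y -0.04706591449052824 0.04489779939887809 face X,slopes [ 0.0067  0.0437 -0.0618] (face X ideal +.006)
[ 0.59034215 -0.17423797]
pos [ 0.4195 -0.3395  0.1976] off [234.9  36.9  -2.4] rot [-0.001 -0.    -0.157] t 13.05 F [-0.3 -0.2 -1.5] w 0.03360923780485939
```

In the tool's units: 235 mm / 800 = 0.2938, 220 mm / 800 = 0.275, -0.157 rad / 6.2832 = -0.025.

{"fn": "jog_arm", "kwargs": {
  "steps": [
    {"offset": [0.0563, 0.0088, 0], "rot": [0, 0, -0.0095], "gripper": 34},
    {"offset": [0.1125, 0.0175, 0], "rot": [0, 0, -0.0191], "gripper": 34},
    {"offset": [0.1688, 0.0263, 0], "rot": [0, 0, -0.025], "gripper": 34},
    {"offset": [0.225, 0.035, 0], "rot": [0, 0, -0.025], "gripper": 34},
    {"offset": [0.275, 0.0438, 0], "rot": [0, 0, -0.025], "gripper": 34},
    {"offset": [0.2938, 0.0463, 0], "rot": [0, 0, -0.025], "gripper": 34},
    {"offset": [0.2938, 0.0463, 0], "rot": [0, 0, -0.025], "gripper": 34},
    {"offset": [0.2938, 0.0463, 0], "rot": [0, 0, -0.025], "gripper": 34},
    {"offset": [0.2938, 0.0463, 0], "rot": [0, 0, -0.025], "gripper": 34}
  ]
}}

```text
time: 13.95
position: [0.5895, -0.1755, 0.1976]
tool_rot: [[0.471, 0.882, -0.002], [0.882, -0.471, 0.0], [-0.001, -0.002, -1.0]]
force: [-0.3, -0.2, 0.4]
grip_width: 0.0341
finger_force: 0.0
```

```bash
python3 -c "
from h import *
q=O+.023*EX+.000*EY
go(*q,.088,-28)"
```

```text
pos [ 0.5895 -0.1755  0.1976] off [  1.5   0.3 109.6] rot [-0.002  0.001 -0.001] t 13.95 F [-0.3 -0.2  0.4] w 0.03406165749252295
```

In the tool's units: 110 mm / 800 = 0.1375, 96 mm / 800 = 0.12.

{"fn": "jog_arm", "kwargs": {
  "steps": [
    {"offset": [0.0013, 0, 0.0438], "rot": [0, 0, 0], "gripper": 34},
    {"offset": [0.0013, 0, 0.0875], "rot": [0, 0, 0], "gripper": 34},
    {"offset": [0.0013, 0, 0.12], "rot": [0, 0, 0], "gripper": 34},
    {"offset": [0.0013, 0, 0.1375], "rot": [0, 0, 0], "gripper": 34},
    {"offset": [0.0013, 0, 0.1375], "rot": [0, 0, 0], "gripper": 34},
    {"offset": [0.0013, 0, 0.1375], "rot": [0, 0, 0], "gripper": 22},
    {"offset": [0.0013, 0, 0.1375], "rot": [0, 0, 0], "gripper": 14},
    {"offset": [0.0013, 0, 0.1375], "rot": [0, 0, 0], "gripper": 8},
    {"offset": [0.0013, 0, 0.1375], "rot": [0, 0, 0], "gripper": 8},
    {"offset": [0.0013, 0, 0.1375], "rot": [0, 0, 0], "gripper": 8},
    {"offset": [0.0013, 0, 0.1375], "rot": [0, 0, 0], "gripper": 8}
  ],
  "force": 40
}}

```text
time: 15.05
position: [0.5922, -0.1743, 0.0899]
tool_rot: [[0.469, 0.883, 0.002], [0.883, -0.469, -0.001], [-0.0, 0.002, -1.0]]
force: [-0.5, -0.5, 7.3]
grip_width: 0.0115
finger_force: 43.8
```

In the tool's units: -105 mm / 800 = -0.1313, -70 mm / 800 = -0.0875.

{"fn": "jog_arm", "kwargs": {
  "steps": [
    {"offset": [0, 0, -0.0188], "rot": [0, 0, 0], "gripper": 8},
    {"offset": [0, 0, -0.0438], "rot": [0, 0, 0], "gripper": 8},
    {"offset": [0, 0, -0.0875], "rot": [0, 0, 0], "gripper": 8},
    {"offset": [0, 0, -0.1313], "rot": [0, 0, 0], "gripper": 8},
    {"offset": [0, 0, -0.1313], "rot": [0, 0, 0], "gripper": 8},
    {"offset": [0, 0, -0.1313], "rot": [0, 0, 0], "gripper": 8}
  ]
}}

```text
time: 15.65
position: [0.5922, -0.1739, 0.1954]
tool_rot: [[0.47, 0.883, 0.003], [0.883, -0.47, -0.001], [0.0, 0.003, -1.0]]
force: [-0.1, 0.1, -0.0]
grip_width: 0.0112
finger_force: 42.9
```

```bash
python3 -c "
from h import *
q=SO+.007*SX
go(*q,.15,-37)"
```

```text
pos [ 0.5922 -0.1739  0.1954] off [-233.9  -28.3   45.1] rot [ 0.003 -0.001  0.157] t 15.65 F [-0.1  0.1 -0. ] w 0.01122961026725838
```

In the tool's units: -234 mm / 800 = -0.2925, -224 mm / 800 = -0.28, 0.157 rad / 6.2832 = 0.025.

{"fn": "jog_arm", "kwargs": {
  "steps": [
    {"offset": [-0.025, -0.0038, 0], "rot": [0, 0, 0.0048], "gripper": 8},
    {"offset": [-0.075, -0.01, 0], "rot": [0, 0, 0.0111], "gripper": 8},
    {"offset": [-0.1313, -0.0175, 0.0063], "rot": [0, 0, 0.0175], "gripper": 8},
    {"offset": [-0.1875, -0.025, 0.0125], "rot": [0, 0, 0.0239], "gripper": 8},
    {"offset": [-0.2438, -0.0313, 0.0275], "rot": [0, 0, 0.025], "gripper": 8},
    {"offset": [-0.28, -0.0338, 0.045], "rot": [0, 0, 0.025], "gripper": 8},
    {"offset": [-0.2925, -0.035, 0.0563], "rot": [0, 0, 0.025], "gripper": 8},
    {"offset": [-0.2925, -0.035, 0.0563], "rot": [0, 0, 0.025], "gripper": 8},
    {"offset": [-0.2925, -0.035, 0.0563], "rot": [0, 0, 0.025], "gripper": 8},
    {"offset": [-0.2925, -0.035, 0.0563], "rot": [0, 0, 0.025], "gripper": 8}
  ]
}}

```text
time: 16.65
position: [0.4577, -0.366, 0.1486]
tool_rot: [[0.601, 0.799, 0.0], [0.799, -0.601, 0.0], [0.001, 0.0, -1.0]]
force: [-0.4, -0.0, -1.1]
grip_width: 0.0113
finger_force: 42.8
```

```bash
python3 -c "
from h import *
q=SO+.007*SX
go(*q,.0885,-37)"
```

```text
pos [ 0.4577 -0.366   0.1486] off [-1.1  0.7 60.1] rot [ 0.    -0.001  0.001] t 16.65 F [-0.4 -0.  -1.1] w 0.011273911665630607
```

In the tool's units: 60 mm / 800 = 0.075, 59 mm / 800 = 0.0738.

{"fn": "jog_arm", "kwargs": {
  "steps": [
    {"offset": [-0.0013, 0, 0.0188], "rot": [0, 0, 0], "gripper": 8},
    {"offset": [-0.0013, 0, 0.0375], "rot": [0, 0, 0], "gripper": 8},
    {"offset": [-0.0013, 0, 0.0463], "rot": [0, 0, 0], "gripper": 8},
    {"offset": [-0.0013, 0, 0.0525], "rot": [0, 0, 0], "gripper": 8},
    {"offset": [-0.0013, 0, 0.0588], "rot": [0, 0, 0], "gripper": 8},
    {"offset": [-0.0013, 0, 0.065], "rot": [0, 0, 0], "gripper": 8},
    {"offset": [-0.0013, 0, 0.0713], "rot": [0, 0, 0], "gripper": 8},
    {"offset": [-0.0013, 0, 0.0738], "rot": [0, 0, 0], "gripper": 8},
    {"offset": [-0.0013, 0, 0.075], "rot": [0, 0, 0], "gripper": 8},
    {"offset": [-0.0013, 0, 0.075], "rot": [0, 0, 0], "gripper": 8}
  ]
}}

```text
time: 17.65
position: [0.4564, -0.3682, 0.0899]
tool_rot: [[0.602, 0.798, 0.001], [0.798, -0.602, -0.001], [0.0, 0.001, -1.0]]
force: [-2.4, 1.7, 13.4]
grip_width: 0.0111
finger_force: 44.8
```

In the tool's units: -110 mm / 800 = -0.1375, -80 mm / 800 = -0.1.

{"fn": "jog_arm", "kwargs": {
  "steps": [
    {"offset": [0, 0, 0], "rot": [0, 0, 0], "gripper": 16},
    {"offset": [0, 0, 0], "rot": [0, 0, 0], "gripper": 26},
    {"offset": [0, 0, 0], "rot": [0, 0, 0], "gripper": 34},
    {"offset": [0, 0, 0], "rot": [0, 0, 0], "gripper": 34},
    {"offset": [0, 0, -0.0188], "rot": [0, 0, 0], "gripper": 34},
    {"offset": [0, 0, -0.05], "rot": [0, 0, 0], "gripper": 34},
    {"offset": [0, 0, -0.1], "rot": [0, 0, 0], "gripper": 34},
    {"offset": [0, 0, -0.1375], "rot": [0, 0, 0], "gripper": 34},
    {"offset": [0, 0, -0.1375], "rot": [0, 0, 0], "gripper": 34},
    {"offset": [0, 0, -0.1375], "rot": [0, 0, 0], "gripper": 34}
  ]
}}

```text
time: 18.65
position: [0.4564, -0.3682, 0.1988]
tool_rot: [[0.602, 0.798, 0.001], [0.798, -0.602, -0.001], [-0.0, 0.001, -1.0]]
force: [-0.5, 0.2, -1.2]
grip_width: 0.034
finger_force: 0.0
```

```bash
python3 st.py side4.png; python3 -c "
from h import *
q=O+.069*EX-.011*EY
print(q);go(*q,.2,-28)"
```

```text
-0.085 828 ztop 0.1116133544362517 Y -0.05836471690701975 0.0615136426115889 face X,slopes [ 0.0078  0.0368 -0.0622] (face X ideal +.006)
-0.039 663 ztop 0.10649730871858938 Y -0.04740961532094155 0.0457299075843669 face X,slopes [ 0.0069  0.0451 -0.0638] (face X ideal +.006)
0.007 469 ztop 0.10130581452113466 Y -0.03633019488857144 0.03213566906762306 face X,slopes [ 0.0075  0.0652 -0.0743] (face X ideal +.006)
[ 0.6270735  -0.20403407]
pos [ 0.4558 -0.3676  0.1976] off [233.7  38.3  -2.4] rot [-0.001 -0.    -0.157] t 18.7 F [-0.2 -0.4 -0.3] w 0.033914564830624785
```

In the tool's units: 234 mm / 800 = 0.2925, 220 mm / 800 = 0.275, -0.157 rad / 6.2832 = -0.025.

{"fn": "jog_arm", "kwargs": {
  "steps": [
    {"offset": [0.0563, 0.0088, 0], "rot": [0, 0, -0.0095], "gripper": 44},
    {"offset": [0.1125, 0.0175, 0], "rot": [0, 0, -0.0191], "gripper": 44},
    {"offset": [0.1688, 0.0263, 0], "rot": [0, 0, -0.025], "gripper": 44},
    {"offset": [0.225, 0.035, 0], "rot": [0, 0, -0.025], "gripper": 44},
    {"offset": [0.275, 0.0438, 0], "rot": [0, 0, -0.025], "gripper": 44},
    {"offset": [0.2925, 0.0475, 0], "rot": [0, 0, -0.025], "gripper": 44},
    {"offset": [0.2925, 0.0475, 0], "rot": [0, 0, -0.025], "gripper": 44},
    {"offset": [0.2925, 0.0475, 0], "rot": [0, 0, -0.025], "gripper": 44},
    {"offset": [0.2925, 0.0475, 0], "rot": [0, 0, -0.025], "gripper": 44}
  ]
}}

```text
time: 19.6
position: [0.6258, -0.2051, 0.1976]
tool_rot: [[0.471, 0.882, -0.002], [0.882, -0.471, 0.0], [-0.001, -0.002, -1.0]]
force: [-1.0, 0.4, -0.0]
grip_width: 0.0439
finger_force: 0.0
```

```bash
python3 -c "
from h import *
q=O+.069*EX-.011*EY
go(*q,.088,-28)"
```

```text
pos [ 0.6258 -0.2051  0.1976] off [  1.6   0.8 109.6] rot [-0.002  0.001 -0.002] t 19.6 F [-1.   0.4 -0. ] w 0.04394361439162295
```

In the tool's units: 110 mm / 800 = 0.1375, 96 mm / 800 = 0.12.

{"fn": "jog_arm", "kwargs": {
  "steps": [
    {"offset": [0.0013, 0, 0.0438], "rot": [0, 0, 0], "gripper": 44},
    {"offset": [0.0013, 0, 0.0875], "rot": [0, 0, 0], "gripper": 44},
    {"offset": [0.0013, 0, 0.12], "rot": [0, 0, 0], "gripper": 44},
    {"offset": [0.0013, 0, 0.1375], "rot": [0, 0, 0], "gripper": 44},
    {"offset": [0.0013, 0, 0.1375], "rot": [0, 0, 0], "gripper": 34},
    {"offset": [0.0013, 0, 0.1375], "rot": [0, 0, 0], "gripper": 22},
    {"offset": [0.0013, 0, 0.1375], "rot": [0, 0, 0], "gripper": 14},
    {"offset": [0.0013, 0, 0.1375], "rot": [0, 0, 0], "gripper": 8},
    {"offset": [0.0013, 0, 0.1375], "rot": [0, 0, 0], "gripper": 8},
    {"offset": [0.0013, 0, 0.1375], "rot": [0, 0, 0], "gripper": 8},
    {"offset": [0.0013, 0, 0.1375], "rot": [0, 0, 0], "gripper": 8}
  ],
  "force": 40
}}

```text
time: 20.7
position: [0.6287, -0.2036, 0.09]
tool_rot: [[0.47, 0.883, 0.002], [0.883, -0.47, -0.001], [-0.0, 0.002, -1.0]]
force: [-2.0, -0.6, 6.1]
grip_width: 0.0116
finger_force: 44.3
```

In the tool's units: -120 mm / 800 = -0.15, -70 mm / 800 = -0.0875.

{"fn": "jog_arm", "kwargs": {
  "steps": [
    {"offset": [0, 0, -0.0188], "rot": [0, 0, 0], "gripper": 8},
    {"offset": [0, 0, -0.0438], "rot": [0, 0, 0], "gripper": 8},
    {"offset": [0, 0, -0.0875], "rot": [0, 0, 0], "gripper": 8},
    {"offset": [0, 0, -0.15], "rot": [0, 0, 0], "gripper": 8},
    {"offset": [0, 0, -0.15], "rot": [0, 0, 0], "gripper": 8},
    {"offset": [0, 0, -0.15], "rot": [0, 0, 0], "gripper": 8}
  ]
}}

```text
time: 21.3
position: [0.6291, -0.2034, 0.2112]
tool_rot: [[0.47, 0.883, 0.005], [0.883, -0.47, -0.002], [0.001, 0.005, -1.0]]
force: [-0.3, 0.9, -1.4]
grip_width: 0.0116
finger_force: 43.3
```

```bash
python3 -c "
from h import *
q=SO+.054*SX
print(q);go(*q,.17,-127)"
```

```text
[ 0.49512632 -0.39549801]
pos [ 0.6291 -0.2034  0.2112] off [-232.5  -28.3   40.9] rot [ 0.003 -0.005  1.728] t 21.3 F [-0.3  0.9 -1.4] w 0.011611408224614006
```

In the tool's units: -232 mm / 800 = -0.29, -226 mm / 800 = -0.2825, 1.63 rad / 6.2832 = 0.2594.

{"fn": "jog_arm", "kwargs": {
  "steps": [
    {"offset": [-0.0125, -0.0013, 0], "rot": [0, 0, 0.0159], "gripper": 8},
    {"offset": [-0.0375, -0.0038, 0], "rot": [0, 0, 0.0382], "gripper": 8},
    {"offset": [-0.0688, -0.0075, 0], "rot": [0, 0, 0.0605], "gripper": 8},
    {"offset": [-0.1, -0.0113, 0], "rot": [0, 0, 0.0828], "gripper": 8},
    {"offset": [-0.1313, -0.015, 0], "rot": [0, 0, 0.105], "gripper": 8},
    {"offset": [-0.1625, -0.0188, 0], "rot": [0, 0, 0.1273], "gripper": 8},
    {"offset": [-0.1938, -0.0225, 0], "rot": [0, 0, 0.1496], "gripper": 8},
    {"offset": [-0.225, -0.0263, 0], "rot": [0, 0, 0.1719], "gripper": 8},
    {"offset": [-0.25, -0.03, 0], "rot": [0, 0, 0.1942], "gripper": 8},
    {"offset": [-0.2688, -0.0325, 0], "rot": [0, 0, 0.2165], "gripper": 8},
    {"offset": [-0.2825, -0.035, 0], "rot": [0, 0, 0.2387], "gripper": 8},
    {"offset": [-0.29, -0.035, 0], "rot": [0, 0, 0.2594], "gripper": 8}
  ]
}}

```text
time: 22.5
position: [0.4925, -0.3947, 0.2068]
tool_rot: [[0.85, -0.527, -0.002], [-0.527, -0.85, 0.002], [-0.003, -0.001, -1.0]]
force: [0.2, 0.7, -0.6]
grip_width: 0.0113
finger_force: 43.3
```

```bash
python3 -c "
from h import *
go(*(SO+.054*SX),.165,-127)"
```

```text
pos [ 0.4925 -0.3947  0.2068] off [ 2.8 -0.7 41.8] rot [-0.     0.003  0.091] t 22.5 F [ 0.2  0.7 -0.6] w 0.01134760287064185
```

In the tool's units: 42 mm / 800 = 0.0525, 40 mm / 800 = 0.05, 0.098 rad / 6.2832 = 0.0156.

{"fn": "jog_arm", "kwargs": {
  "steps": [
    {"offset": [0, 0, 0.0125], "rot": [0, 0, 0.0156], "gripper": 8},
    {"offset": [0, 0, 0.0313], "rot": [0, 0, 0.0156], "gripper": 8},
    {"offset": [0, 0, 0.05], "rot": [0, 0, 0.0156], "gripper": 8},
    {"offset": [0, 0, 0.0525], "rot": [0, 0, 0.0156], "gripper": 8},
    {"offset": [0, 0, 0.0525], "rot": [0, 0, 0.0156], "gripper": 8},
    {"offset": [0, 0, 0.0525], "rot": [0, 0, 0.0156], "gripper": 8}
  ]
}}

```text
time: 23.1
position: [0.4942, -0.3947, 0.1665]
tool_rot: [[0.798, -0.602, 0.0], [-0.602, -0.798, 0.0], [-0.0, -0.0, -1.0]]
force: [-0.2, 0.0, -0.7]
grip_width: 0.0114
finger_force: 43.3
```

```bash
python3 -c "
from h import *
go(*(SO+.054*SX),.0885,-127)
p=snapshot('side');c=p['color'][130:310,200:440,::-1];cv2.imwrite('pics/c5.png',cv2.resize(c,None,fx=3,fy=3,interpolation=cv2.INTER_CUBIC))
w=cloud(p);d=w[...,:2]-SO;X=d@SX;Y=d@SY
b=(w[...,2]>.085)&(w[...,2]<.135)&(abs(Y)<.03)&(X>.025)&(X<.11)
print(b.sum(),'Y',np.percentile(Y[b],[2,25,50,75,98]).round(4),'X',X[b].min(),X[b].max(),'z',w[b][:,2].min())"
```

```text
pos [ 0.4942 -0.3947  0.1665] off [ 1.2  0.1 78. ] rot [-0.  0. -0.] t 23.1 F [-0.2  0.  -0.7] w 0.011352547950425904
539 Y [-0.0172 -0.007  -0.0055 -0.0047  0.0039] X 0.03398646795795912 0.09284898917433533 z 0.08802108298269878
```

View pics/c5.png

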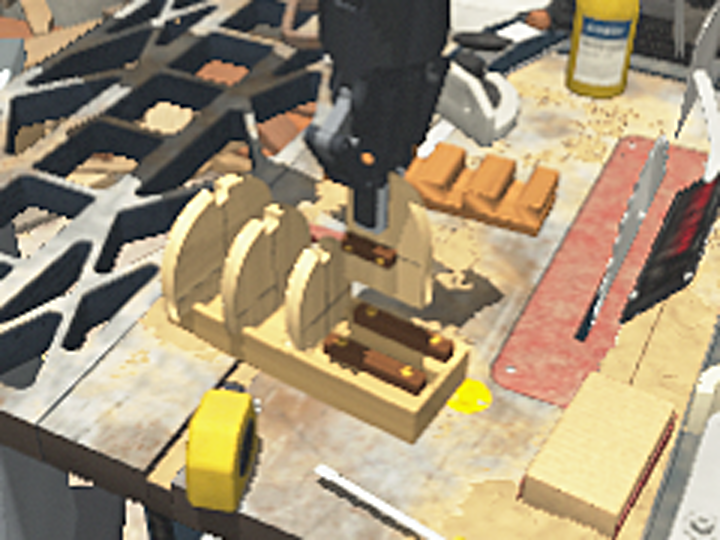

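The three moulds stand in order; the stem hangs above its slot between the cheeks, at about (390,235), with its curved edge to the bow. It is aligned to within 1 mm, so I lower it.

In the tool's units: 78 mm / 800 = 0.0975, 77 mm / 800 = 0.0963.

{"fn": "jog_arm", "kwargs": {
  "steps": [
    {"offset": [0.0013, 0, 0.0188], "rot": [0, 0, 0], "gripper": 8},
    {"offset": [0.0013, 0, 0.0375], "rot": [0, 0, 0], "gripper": 8},
    {"offset": [0.0013, 0, 0.0525], "rot": [0, 0, 0], "gripper": 8},
    {"offset": [0.0013, 0, 0.0613], "rot": [0, 0, 0], "gripper": 8},
    {"offset": [0.0013, 0, 0.0688], "rot": [0, 0, 0], "gripper": 8},
    {"offset": [0.0013, 0, 0.0763], "rot": [0, 0, 0], "gripper": 8},
    {"offset": [0.0013, 0, 0.0838], "rot": [0, 0, 0], "gripper": 8},
    {"offset": [0.0013, 0, 0.0913], "rot": [0, 0, 0], "gripper": 8},
    {"offset": [0.0013, 0, 0.0963], "rot": [0, 0, 0], "gripper": 8},
    {"offset": [0.0013, 0, 0.0975], "rot": [0, 0, 0], "gripper": 8},
    {"offset": [0.0013, 0, 0.0975], "rot": [0, 0, 0], "gripper": 8}
  ]
}}

```text
time: 24.25
position: [0.4951, -0.3952, 0.0899]
tool_rot: [[0.798, -0.602, 0.0], [-0.602, -0.798, -0.0], [0.0, -0.0, -1.0]]
force: [-3.0, 2.6, 13.0]
grip_width: 0.0116
finger_force: 45.2
```

In the tool's units: -150 mm / 800 = -0.1875, -130 mm / 800 = -0.1625.

{"fn": "jog_arm", "kwargs": {
  "steps": [
    {"offset": [0, 0, 0], "rot": [0, 0, 0], "gripper": 16},
    {"offset": [0, 0, 0], "rot": [0, 0, 0], "gripper": 26},
    {"offset": [0, 0, 0], "rot": [0, 0, 0], "gripper": 34},
    {"offset": [0, 0, 0], "rot": [0, 0, 0], "gripper": 34},
    {"offset": [0, 0, -0.0188], "rot": [0, 0, 0], "gripper": 34},
    {"offset": [0, 0, -0.0625], "rot": [0, 0, 0], "gripper": 34},
    {"offset": [0, 0, -0.1188], "rot": [0, 0, 0], "gripper": 34},
    {"offset": [0, 0, -0.1625], "rot": [0, 0, 0], "gripper": 34},
    {"offset": [0, 0, -0.1875], "rot": [0, 0, 0], "gripper": 34},
    {"offset": [0, 0, -0.1875], "rot": [0, 0, 0], "gripper": 34},
    {"offset": [0, 0, -0.1875], "rot": [0, 0, 0], "gripper": 34}
  ]
}}

```text
time: 25.35
position: [0.495, -0.3954, 0.239]
tool_rot: [[0.798, -0.602, 0.001], [-0.602, -0.798, -0.001], [0.001, 0.0, -1.0]]
force: [0.5, 0.3, -0.6]
grip_width: 0.0343
finger_force: 0.0
```

```bash
python3 st.py side5.png; python3 -c "
from h import *
p=snapshot('side');c=p['color'][130:310,200:440,::-1];cv2.imwrite('pics/c6.png',cv2.resize(c,None,fx=3,fy=3,interpolation=cv2.INTER_CUBIC))
w=cloud(p);d=w[...,:2]-SO;X=d@SX;Y=d@SY
b=(w[...,2]>.06)&(w[...,2]<.125)&(abs(Y)<.03)&(X>.025)&(X<.11)
print('stem ztop',np.percentile(w[b][:,2],98),'Y',np.percentile(Y[b],[5,50,95]),'X',X[b].min(),X[b].max())
print([(t,world(p,o['location']).round(3),round(o['p'],2)) for t in('pencil','sanding_block','tape_measure') for o in spotter.recognise(p,t)[:1]])"
```

```text
-0.085 830 ztop 0.1114671131502902 Y -0.05885775831120588 0.06126734270428511 face X,slopes [ 0.0079  0.0377 -0.0658] (face X ideal +.006)
-0.039 666 ztop 0.1063589835944239 Y -0.04767336103256814 0.04510999074451181 face X,slopes [ 0.0067  0.0444 -0.0604] (face X ideal +.006)
0.007 450 ztop 0.10119372104936537 Y -0.037160514432117424 0.030976859443556968 face X,slopes [ 0.0077  0.0726 -0.0789] (face X ideal +.006)
stem ztop 0.10277543442295425 Y [-0.00659329 -0.00491534  0.00390206] X 0.033807494494863755 0.0923179271482613
[('pencil', array([ 0.514, -0.262,  0.011]), 0.49), ('tape_measure', array([ 0.395, -0.494,  0.052]), 0.79)]
```

View pics/c6.png

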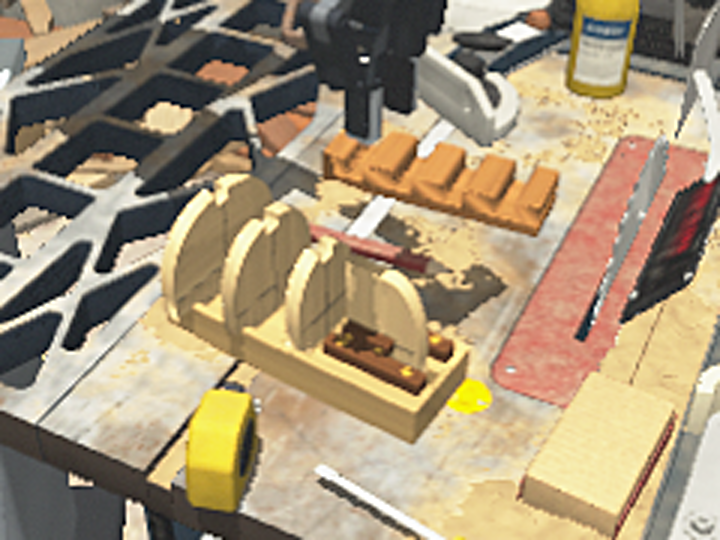

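The picture shows all four parts seated and the wide, mid, narrow, stem order correct at about (215,250), (265,275), (320,295) and (400,310). The pencil, sanding block and tape measure have not moved. Handing in.

```bash
python3 -c "
from h import *
print(r.close_job())"
```

```text
the job is handed in; nothing more can be done
None
```

The job is handed in at about 25 s: wide, mid and narrow moulds are seated in order towards the bow, the stem is home nose forward, and the last camera check shows everything upright with the bystanders where they lay; no verdict came back.

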